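# Mix the flux on the touch-start mixer

### The arm

A 7-joint arm with a two-finger parallel gripper is mounted at the origin on a cart in front of the work surface, level with it; the furniture and walls round the work are solid. World frame = base frame: x ahead of the robot, y to its left, z up, the work surface at z = 0. Lengths are in m, angles in rad, forces in N, time in s.
With the tool pointing down it reaches from about 0.425 to 1.025 m from the base axis. Payload 9.4 kg.
Tool frame: the origin (TCP) lies midway between the tips of the shut fingers; the grasp point (between the pads) lies 19 mm behind it; z points along the fingers, y is the line along which they close (so a half turn about z gives the same grasp; the last joint's range is limited). The gripper opens to 85 mm and grips with 20 to 120 N. Pads are 22 mm wide; open, the fingers measure 114 mm over their backs; the gripper's body (76 mm by 85 mm) begins 54 mm behind the grasp point. The pads swing forward as they close: fully open they stand 13 mm farther back than shut.
Start: joints at [-1.245, 0.599, -0.003, 1.599, 0.002, 0.943, -0.08], TCP at [0.284, 0.667, 0.231] pointing down, gripper open.
Joint ranges: [-2.57, 2.57], [-0.35, 1.97], [-1.29, 1.29], [0.11, 2.56], [-1.05, 4.19], [0.11, 1.86], [-2.63, 2.63]. Speed limits (rad/s): [2.22, 2.22, 3.01, 3.01, 3.14, 3.14, 3.14].

### API

Orientations are given as a unit quaternion [x, y, z, w].
In Python, from rig import sensors, cams, ticket gives the robot as it stands. The module is installed in compiled form; this text tells all that it offers.
- The arm moves only by the shell command python3 -m creep 'ROWS' [OPENING]. ROWS is JSON, a list of rows, each an object with "travel": the shift along the tool's x, y, z in cm, a list of three; "roll": the turn about the tool's z in rad. In form: [{"travel": [tx, ty, tz], "roll": roll}, ...]. A call has 1 to 10 rows; each row shifts and turns the commanded pose from where the row before left it, along the tool's axes as they then stand; what a row does not reach is not made up. A row lasts 1/12 s, in which the tool goes at most 41.7 mm and 7.16 degrees, less where a joint would pass 70% of its speed; a pose out of reach is approached as far as the arm can. A call with a gripper value outside its range is refused whole. OPENING is the opening, from 0 (shut) to 1 (fully open), set as the call begins (- or left out, the last holds). The fingers move at their own pace and stop on an object; the grip force is fixed at half the most. Time passes only in rows, so rows that do not move let the fingers close. It gives the time, the measured TCP pose, the force, the opening and the grip force at its end, in the units of the state.
- sensors.sense(): the state, without advancing time (a new reading comes with each control period).
- cams.read_camera(name): name is "scene" or "top" or "wrist"; returns the picture (480x640x3 uint8, blue, green, red); there is no depth.
- cams.calibration(name): a dict with "fx", "fy", "cx", "cy" (pixels), "rvec" (rotation vector, rad) and "tvec" (3), from world to camera coordinates, as OpenCV has them. Camera axes: x right, y down, z forward; pixel columns grow to the right and rows downward; lengths in m; the calibration is good to about 2 mm. A picture is of the moment at which its call begins: read the wrist's pose just before it. calibration takes no time and is no camera call; for the wrist camera it gives the pose at the moment of the call.
- ticket.job_done(): hands the job in; it is judged then, once.
The state is a dict: "clock": time; "joints": joint angles; "qvel": joint speeds; "joint_torque": joint torques, N m; "tcp_pos": TCP position; "tcp_rot": TCP orientation; "force": force on the tool from outside, world axes, zero at the start; "moment": the same for the moment, N m; "width": finger opening in m; "grasp_force": force on a finger pad.
Only numpy, scipy, OpenCV 4.12 (cv2) and the standard library are available. Lean on these libraries where they do the work, as an engineer would, in place of code of your own. Each camera call takes 0.05 s, during which the arm holds its last target. There are 200 camera calls.

### The job

The flux has settled: take the flux bottle (the widest of the four, with the smooth pale cap) out of the rack without disturbing its neighbours. Keeping it in the gripper, stand it upright on the middle of the mixer's sprung pad, press the pad all the way down to its stop - firmly, but without forcing the glass - and keep it fully down for two seconds. Then stand the bottle back in its empty place in the rack and let go.

Things in the scene. Friction and masses are not known exactly. Their poses are not given: they have to be found in the camera images.
- flux_bottle: the flux bottle: upright round closed bottle, 45 mm in diameter, straight-sided to about 70 mm above its underside, then shoulder and smooth pale cap, 102 mm high overall; wider and a little taller than the other three. Origin at the centre of its underside, z up along its axis. Mass 0.1 to 0.2 kg. It stands loose in one of the four bays of the rack, which one varies.
- brown_bottle_1: one of three identical slimmer bottles of dark amber glass with a black ribbed cap: round, 41 mm in diameter up to 82 mm above its underside, cap 32 mm in diameter, 98 mm high overall. Origin at the centre of the underside, z up. Stands loose in the rack; leave it there, upright.
- brown_bottle_2: one of three identical slimmer bottles of dark amber glass with a black ribbed cap: round, 41 mm in diameter up to 82 mm above its underside, cap 32 mm in diameter, 98 mm high overall. Origin at the centre of the underside, z up. Stands loose in the rack; leave it there, upright.
- brown_bottle_3: one of three identical slimmer bottles of dark amber glass with a black ribbed cap: round, 41 mm in diameter up to 82 mm above its underside, cap 32 mm in diameter, 98 mm high overall. Origin at the centre of the underside, z up. Stands loose in the rack; leave it there, upright.
- rack: fixed pale-wood rack, 64 (x) by 232 (y) by 22 mm high: four 52 mm square bays in a row along its y axis, centres at x = 0, y = -84, -28, 28, 84 mm; walls 4 mm, bay floors 6 mm above the worktop. Origin: centre of the underside. Bottles stand 8 to 19 mm apart along the row, too little for a finger; both long sides are open above the walls, so fingers fit only one on each long side, closing along x.
- mixer: the mixer's base, fixed to the worktop: rounded grey casting 120 mm (x) by 100 mm (y), top about 52 mm above the worktop. Origin at the centre of the underside, z up. A height-adjustable stem rises from its middle and carries the sprung pad.
- mixer_axis (a point): the point on the mixer's vertical axis 52 mm above the worktop, at the top of its base. The pad is centred straight above it. It does not move with the stem or the pad.
- mixer_pad (a joint): downward travel of the mixer's pad, a level black rubber disc 62 mm across: 0 = up, 0.012 m = down on its stop. Its top when up is 80 to 105 mm above the worktop, as the stem was last clamped; this is not reported and must be felt or seen. The spring resists with about 4.4 N at first, 9.5 N at the bottom; its stop then yields only 1 mm per 10 N. Over 30 N forces the glass. The spring lifts the pad when unloaded.
Things that resemble listed ones, but are neither listed nor needed, are in the scene too. What is shaped like the flux_bottle but blue is not meant.

How it is judged:
On the way:
1. the flux bottle, held between the fingers, upright and within 12 mm of the pad's centre, holds the pad fully down (beyond 10.2 mm of its 12 mm) for 1.5 s (value of joint mixer_pad above 0.0102 m and contact force between flux_bottle and mixer_pad above 4 N and angle between flux_bottle's own z axis and vertical below 0.15 rad and horizontal distance between flux_bottle and mixer_axis below 0.012 m and z of the grasp point in the frame of flux_bottle below 0.1 m), for 1.5 s.
At the end, for the whole second after the job is handed in: The flux bottle is released and stands at rest and upright (within 0.1 rad) on the floor of the rack's free bay (underside within 3 mm of the bay floor, within 8 mm of the row's centre line), and the pad is up again (under 2 mm); the three amber bottles still stand in their bays (z of flux_bottle in the frame of rack between 0.003 and 0.009 m and x of flux_bottle in the frame of rack between -0.008 and 0.008 m and y of flux_bottle in the frame of rack between -0.095 and 0.095 m and angle between flux_bottle's own z axis and vertical below 0.1 rad and linear speed of flux_bottle below 0.02 m/s and value of joint mixer_pad below 0.002 m); the robot touches nothing.
It fails at once if the bottle is pressed on the mixer's pad with more than 30 N (contact force between flux_bottle and mixer_pad above 30 N).
It fails at once if the flux bottle is tipped over (angle between flux_bottle's own z axis and vertical above 0.6 rad).
It fails at once if a neighbouring bottle is tipped or taken out of its bay (angle between brown_bottle_1's own z axis and vertical above 0.3 rad or distance of brown_bottle_1 from where it was at the start of the episode above 0.025 m).
It fails at once if a neighbouring bottle is tipped or taken out of its bay (angle between brown_bottle_2's own z axis and vertical above 0.3 rad or distance of brown_bottle_2 from where it was at the start of the episode above 0.025 m).
It fails at once if a neighbouring bottle is tipped or taken out of its bay (angle between brown_bottle_3's own z axis and vertical above 0.3 rad or distance of brown_bottle_3 from where it was at the start of the episode above 0.025 m).
It also fails if it takes over 58 s, if anything falls off the work surface, if the arm or the gripper's body presses on something with over 40 N, if the wrist force passes 120 N, or if a joint passes its speed limit or range.

## Working session

There is one attempt and no reset: what is moved stays moved. The work goes in short steps, Python scripts to look and compute and a shell command to move; the robot and the scene stay as the last step left them, time stands still between calls to the robot, and variables do not carry over. Pictures are saved under pics/ and viewed, at most 10 in all, crops included, and the job is handed in when it is done.

```bash
mkdir -p pics
cat > h.py <<'E'
import numpy as np, cv2
from rig import sensors, cams
from scipy.spatial.transform import Rotation as R
def ray(cal,u,v):
    Rm,_=cv2.Rodrigues(np.array(cal["rvec"],float)); t=np.array(cal["tvec"],float).ravel()
    d=Rm.T@np.array([(u-cal["cx"])/cal["fx"],(v-cal["cy"])/cal["fy"],1.]); return -Rm.T@t,d/np.linalg.norm(d)
def onz(cal,u,v,z):
    o,d=ray(cal,u,v); return o+d*(z-o[2])/d[2]
def cross(c1,p1,c2,p2):
    o1,d1=ray(c1,*p1);o2,d2=ray(c2,*p2)
    s=np.linalg.lstsq(np.array([d1,-d2]).T,o2-o1,rcond=None)[0]
    a,b=o1+s[0]*d1,o2+s[1]*d2; return (a+b)/2,np.linalg.norm(a-b)
def proj(cal,p):
    return cv2.projectPoints(np.array([p],float),np.array(cal["rvec"],float),np.array(cal["tvec"],float),np.array([[cal["fx"],0,cal["cx"]],[0,cal["fy"],cal["cy"]],[0,0,1]]),None)[0].ravel()
E
python3 - <<'E'
from h import *
for n in("scene","top"):
    cv2.imwrite(f"pics/{n}0.png",cams.read_camera(n)); c=cams.calibration(n); print(n,c["fx"],ray(c,c["cx"],c["cy"]))
s=sensors.sense();print(s["clock"],s["tcp_pos"],R.from_quat(s["tcp_rot"]).as_matrix().round(3),s["width"],s["force"])
E
```

```text
scene 464.5925050138663 (array([0.09758067, 0.62132247, 0.42037673]), array([ 0.49042067, -0.77352777, -0.4014254 ]))
top 564.9384991798835 (array([ 0.42567682, -0.01737815,  1.1960426 ]), array([ 0.08274085, -0.00512973, -0.99655789]))
0.1 [0.28404095 0.6665834  0.23050037] [[-0.92   0.392 -0.   ]
 [ 0.392  0.92  -0.001]
 [-0.    -0.001 -1.   ]] 0.08527753161163858 [-0.85737597 -0.81943123  0.26626254]
```

View pics/scene0.png

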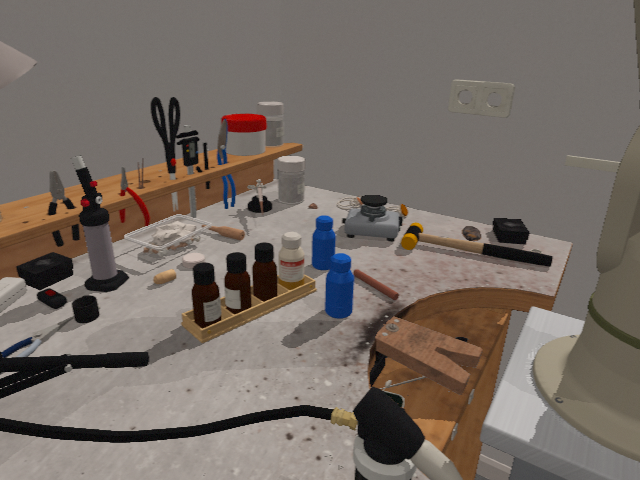

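View pics/top0.png

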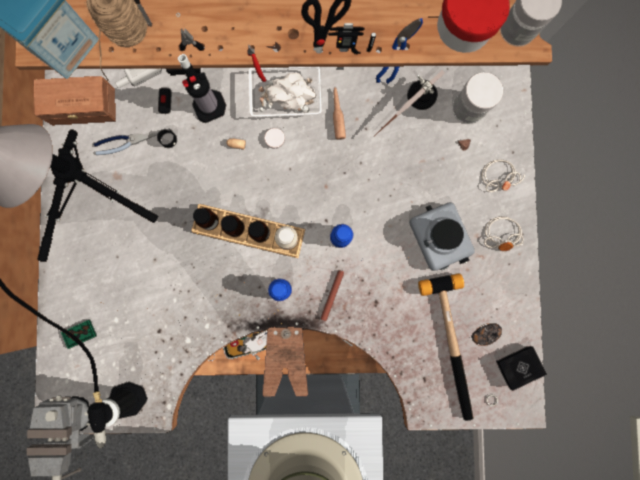

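The scene view shows the rack at (250,300), with three amber bottles at (206,290), (237,280) and (264,270). The pale-capped flux bottle is at (291,258), in the end bay nearest the mixer. In the top view it is at (286,237).

The mixer is at scene (373,215) and top (441,237).

Possible lookalikes, and why I reject them:
- **Blue bottles:** scene (324,243) and (340,285), wrong colour.
- **White jars:** scene (291,180) and (270,123), not in the rack.
- **White lid:** top (275,138), lying flat.

I choose the one in the rack and will check it in a close crop.

Run:
```python
from h import *
S=cv2.imread("pics/scene0.png");T=cv2.imread("pics/top0.png");cs=cams.calibration("scene");ct=cams.calibration("top")
a=cv2.resize(T[185:275,180:320],(560,360),interpolation=cv2.INTER_CUBIC);b=cv2.resize(T[190:280,400:500],(400,360),interpolation=cv2.INTER_CUBIC)
c=cv2.resize(S[185:325,180:320],(400,400));d=cv2.resize(S[180:250,330:430],(560,392))
top=np.hstack([a,b])[:,:960];bot=np.zeros((400,960,3),np.uint8);bot[:,:400]=c;bot[:392,400:]=d
cv2.imwrite("pics/crop.png",cv2.resize(np.vstack([top,bot]),(740,586)))
hs=cv2.cvtColor(T,cv2.COLOR_BGR2HSV)
def blobs(m,off,name,mn=40):
    for k in cv2.findContours(m,cv2.RETR_EXTERNAL,cv2.CHAIN_APPROX_NONE)[0]:
        if cv2.contourArea(k)>mn: print(name,cv2.contourArea(k),(np.array(cv2.minEnclosingCircle(k)[0])+off).round(1),cv2.minEnclosingCircle(k)[1],[np.round(x,1) for x in cv2.minAreaRect(k)], (cv2.boxPoints(cv2.minAreaRect(k))+off).round(1).tolist())
o=(180,190);sub=hs[190:275,180:320]
wood=cv2.inRange(sub,(8,70,110),(28,255,255));wood=cv2.morphologyEx(wood,cv2.MORPH_CLOSE,np.ones((5,5)))
blobs(wood,o,"wood")
cap=cv2.inRange(T[190:275,180:320],(165,165,165),(255,255,255));cap[:, :90]=0
blobs(cap,o,"cap",20)
blobs(cv2.inRange(hs[200:280,400:490],(0,0,0),(180,255,55)),(400,200),"pad")
blobs(cv2.inRange(hs[195:280,400:480],(90,25,60),(130,120,255)),(400,195),"base")
hS=cv2.cvtColor(S,cv2.COLOR_BGR2HSV)
blobs(cv2.inRange(hS[185:225,345:400],(0,0,0),(180,255,60)),(345,185),"padS",20)
```

```text
wood 2719.5 [247.5 230.6] 56.52306365966797 [array([67.6, 40.3]), array([110.7,  30.2]), np.float64(13.6)] [[190.3, 231.9], [197.4, 202.6], [305.0, 228.6], [297.9, 257.9]]
cap 1045.0 [294.5 259.5] 28.46938133239746 [array([114.5,  68. ]), array([49., 32.]), np.float64(0.0)] [[270.0, 274.0], [270.0, 242.0], [319.0, 242.0], [319.0, 274.0]]
cap 237.0 [287.5 236.5] 9.924817085266113 [array([107.5,  45.9]), array([18.8, 16.5]), np.float64(21.8)] [[275.8, 240.1], [281.9, 224.8], [299.3, 231.7], [293.2, 247.1]]
cap 1515.5 [294.5 206. ] 29.26184844970703 [array([114.5,  16. ]), array([32., 49.]), np.float64(90.0)] [[270.0, 190.0], [319.0, 190.0], [319.0, 222.0], [270.0, 222.0]]
pad 697.5 [446.5 234. ] 15.787753105163574 [array([46.5, 33.5]), array([31., 29.]), np.float64(0.0)] [[431.0, 248.0], [431.0, 219.0], [462.0, 219.0], [462.0, 248.0]]
padS 447.0 [373.2 206.1] 15.095653533935547 [array([28.5, 23. ]), array([26., 25.]), np.float64(90.0)] [[361.0, 195.0], [386.0, 195.0], [386.0, 221.0], [361.0, 221.0]]
```

View pics/crop.png

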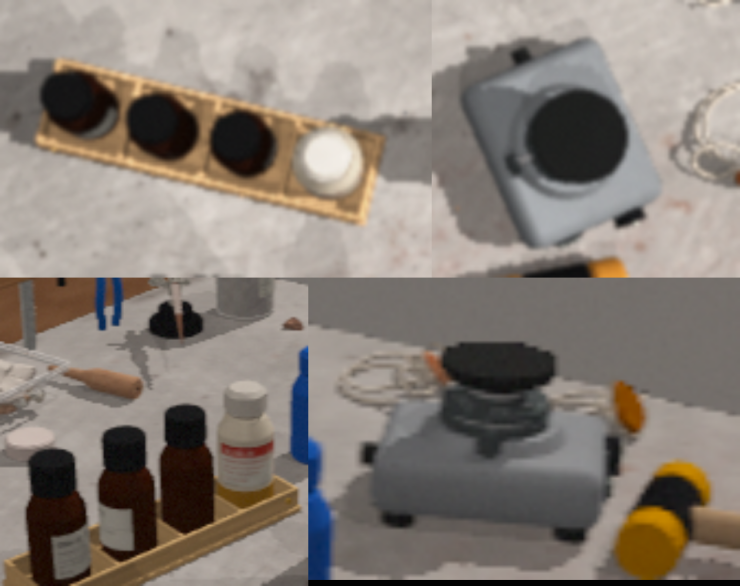

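The crop confirms the choice: the white-capped flux bottle with the yellow base is in the right-hand end bay, with its cap at top (288,236). The mixer pad's top is at about top (447,234) and scene (374,199.5).

Run:
```python
from h import *
cs=cams.calibration("scene");ct=cams.calibration("top")
print("pad tri",cross(ct,(447,234.1),cs,(374,199.5)))
for z in(.08,.092,.105): print(z,onz(ct,447,234.1,z),onz(cs,374,199.5,z))
print("pad dia",np.linalg.norm(onz(ct,431,234,.095)-onz(ct,463,234,.095)))
cap=onz(ct,288,235.9,.108);print("cap",cap)
c=np.array([onz(ct,*p,.02) for p in [[190.3,231.9],[197.4,202.6],[305.0,228.6],[297.9,257.9]]])
print(c.round(3),np.linalg.norm(c[1]-c[0]),np.linalg.norm(c[2]-c[1]))
yx=c[1]+c[0]-c[2]-c[3];yx/=np.linalg.norm(yx);ce=c.mean(0);print("centre",ce,"yaw",np.arctan2(-yx[0],yx[1]))
bay=ce-0.084*yx;print("bay",bay)
m=R.from_quat(sensors.sense()["tcp_rot"]).as_matrix();print("tool y dir",np.arctan2(m[1,1],m[0,1]))
print("blue",onz(ct,342,236,.1),onz(ct,280,290,.1))
```

```text
pad tri (array([ 0.5186154 , -0.2885272 ,  0.07860439]), np.float64(0.00019406959012575355))
0.08 [ 0.51841206 -0.2882308   0.08      ] [ 0.51697992 -0.28476295  0.08      ]
0.092 [ 0.51741494 -0.28531852  0.092     ] [ 0.50219398 -0.25281886  0.092     ]
0.105 [ 0.51633474 -0.28216354  0.105     ] [ 0.48617587 -0.21821276  0.105     ]
pad dia 0.06272257928401344
cap [0.51596513 0.02617519 0.108     ]
[[ 0.534  0.234  0.02 ]
 [ 0.595  0.219  0.02 ]
 [ 0.538 -0.006  0.02 ]
 [ 0.477  0.009  0.02 ]] 0.0632170746696066 0.2322504887064348
centre [0.53614793 0.1140531  0.02      ] yaw -0.24858418175257443
bay [0.51548125 0.03263511 0.02      ]
tool y dir 1.16807580528227
blue [ 0.51528041 -0.07862171  0.1       ] [0.411985   0.04273429 0.1       ]
```

```bash
cat >> h.py <<'E'
def plan(pos,yaw,n,k=None):
    """equal world steps to pos with tool y heading yaw; prints tool-axis rows (cm, rad)"""
    s=sensors.sense(); m=R.from_quat(s["tcp_rot"]).as_matrix(); D=np.array(pos)-s["tcp_pos"]
    a0=np.arctan2(m[1,1],m[0,1]); r=-((yaw-a0+np.pi)%(2*np.pi)-np.pi)
    for i in range(k or n):
        mi=m@R.from_rotvec([0,0,r*i/n]).as_matrix(); print((mi.T@D*100/n).round(2).tolist(),round(r/n,4))
E
python3 -c "
from h import *
plan([.516,.029,.21],-.248,20)"
```

```text
[-2.32, -2.48, 0.11] 0.0708
[-2.49, -2.31, 0.11] 0.0708
[-2.64, -2.13, 0.11] 0.0708
[-2.79, -1.93, 0.11] 0.0708
[-2.92, -1.73, 0.11] 0.0708
[-3.03, -1.52, 0.11] 0.0708
[-3.13, -1.3, 0.11] 0.0708
[-3.22, -1.08, 0.11] 0.0708
[-3.28, -0.85, 0.11] 0.0708
[-3.34, -0.61, 0.11] 0.0708
[-3.37, -0.38, 0.11] 0.0708
[-3.39, -0.14, 0.11] 0.0708
[-3.39, 0.1, 0.11] 0.0708
[-3.37, 0.34, 0.11] 0.0708
[-3.34, 0.58, 0.11] 0.0708
[-3.29, 0.82, 0.11] 0.0708
[-3.23, 1.05, 0.11] 0.0708
[-3.14, 1.27, 0.11] 0.0708
[-3.05, 1.49, 0.11] 0.0708
[-2.93, 1.7, 0.11] 0.0708
```

```bash
python3 -m creep '[{"travel":[-2.3,-2.5,0.1],"roll":0.07},{"travel":[-2.5,-2.3,0.1],"roll":0.07},{"travel":[-2.6,-2.1,0.1],"roll":0.07},{"travel":[-2.8,-1.9,0.1],"roll":0.07},{"travel":[-2.9,-1.7,0.1],"roll":0.07},{"travel":[-3.0,-1.5,0.1],"roll":0.07},{"travel":[-3.1,-1.3,0.1],"roll":0.07},{"travel":[-3.2,-1.1,0.1],"roll":0.07},{"travel":[-3.3,-0.9,0.1],"roll":0.07},{"travel":[-3.3,-0.6,0.1],"roll":0.07}]' 1
python3 -m creep '[{"travel":[-3.4,-0.4,0.1],"roll":0.07},{"travel":[-3.4,-0.1,0.1],"roll":0.07},{"travel":[-3.4,0.1,0.1],"roll":0.07},{"travel":[-3.4,0.3,0.1],"roll":0.07},{"travel":[-3.3,0.6,0.1],"roll":0.07},{"travel":[-3.3,0.8,0.1],"roll":0.07},{"travel":[-3.2,1.0,0.1],"roll":0.07},{"travel":[-3.1,1.3,0.1],"roll":0.07},{"travel":[-3.0,1.5,0.1],"roll":0.07},{"travel":[-2.9,1.7,0.1],"roll":0.07}]'
python3 -m creep '[{"travel":[0,0,0],"roll":0},{"travel":[0,0,0],"roll":0}]'
python3 - <<'E'
from h import *
c=cams.calibration("wrist");I=cams.read_camera("wrist");cv2.imwrite("pics/w1.png",I)
print(proj(c,[.516,.029,.108]),ray(c,c["cx"],c["cy"]))
plan([.516,.029,.21],-.248,1)
E
```

```text
clock: 0.93
tcp_pos: [0.4005, 0.3483, 0.2211]
tcp_rot: [0.525, 0.851, -0.0, -0.0]
force: [1.0, 0.7, -0.6]
width: 0.0855
grasp_force: 0.0
clock: 1.77
tcp_pos: [0.5202, 0.0322, 0.2112]
tcp_rot: [0.785, 0.619, -0.0, -0.0]
force: [1.0, 0.4, 0.4]
width: 0.0855
grasp_force: 0.0
clock: 1.93
tcp_pos: [0.5202, 0.0318, 0.2111]
tcp_rot: [0.785, 0.619, -0.0, 0.0]
force: [0.3, 0.6, 0.6]
width: 0.0856
grasp_force: 0.0
[320.23205051 238.88737684] (array([0.53786196, 0.1050861 , 0.35403525]), array([-0.06842978, -0.2877258 , -0.955265  ]))
[-0.51, -0.26, 0.1] 0.0152
```

View pics/w1.png

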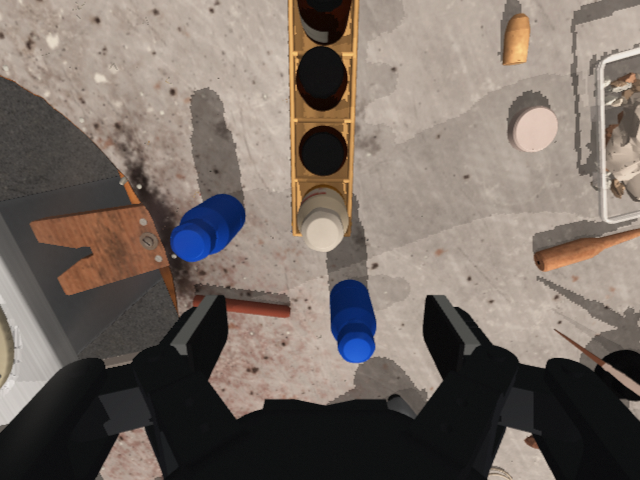

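The wrist view shows the flux cap at (321,231), below the amber caps in the rack column x 290–357. The rack's end edge is at v≈237, and a blue bottle lies beyond it at (355,345).

Run:
```python
from h import *
I=cv2.imread("pics/w1.png");c=cams.calibration("wrist")
m=cv2.inRange(cv2.cvtColor(I,cv2.COLOR_BGR2HSV)[190:260,290:360],(0,0,120),(40,70,255))
cc=cv2.HoughCircles(cv2.cvtColor(I,cv2.COLOR_BGR2GRAY)[190:265,285:360],cv2.HOUGH_GRADIENT,1,30,param1=80,param2=12,minRadius=17,maxRadius=26)
print(cc if cc is None else cc[0]+[285,190,0])
print("cap",onz(c,321,231,.108))
hs=cv2.cvtColor(I,cv2.COLOR_BGR2HSV);w=cv2.inRange(hs,(10,60,100),(28,255,255))
L=[];Rr=[]
for v in range(60,225,4):
    u=np.where(w[v,275:370])[0]+275
    if len(u): L.append((u.min(),v));Rr.append((u.max(),v))
for n,P in(("L",L),("R",Rr)):
    P=np.array([onz(c,u,v,.022)[:2] for u,v in P]);vx,vy,x0,y0=cv2.fitLine(P.astype(np.float32),cv2.DIST_HUBER,0,.001,.001).ravel()
    s=np.sign(vy);d=np.array([vx,vy])*s;print(n,"yaw",np.arctan2(-d[0],d[1]),"x at y=.03",x0+(0.03-y0)*vx/vy)
u=np.where(w[:, 300:350].any(1))[0]; 
for uu in (293,354):
    v=np.where(w[200:270,uu])[0]
    if len(v): print("end",uu,v.max()+200,onz(c,uu,v.max()+200,.022))
print("base edge",onz(c,323,255,.1))
```

```text
[[321.5 229.5  22. ]]
cap [0.51756929 0.03669761 0.108     ]
L yaw -0.24456772 x at y=.03 0.48420346
R yaw -0.24593385 x at y=.03 0.54645425
end 293 249 [ 4.77614060e-01 -8.88905562e-05  2.20000000e-02]
base edge [0.51378863 0.01448853 0.1       ]
```

```bash
python3 -c "
from h import *
plan([.517,.034,.043],-.246,1)"
```

```text
[0.0, -0.27, 16.8] 0.0132
```

```bash
python3 -m creep '[{"travel":[0,-0.3,0],"roll":0.013},{"travel":[0,0,2],"roll":0},{"travel":[0,0,2.5],"roll":0},{"travel":[0,0,2.5],"roll":0},{"travel":[0,0,2.5],"roll":0},{"travel":[0,0,2.5],"roll":0},{"travel":[0,0,2],"roll":0},{"travel":[0,0,1.6],"roll":0},{"travel":[0,0,1.2],"roll":0},{"travel":[0,0,0],"roll":0}]' 1
python3 - <<'E'
from h import *
cv2.imwrite("pics/w2.png",cv2.resize(np.hstack([cams.read_camera("wrist"),cams.read_camera("scene")[150:400,150:450].repeat(2,0).repeat(2,1)[:480]]),(800,310)))
E
```

```text
clock: 2.82
tcp_pos: [0.5155, 0.0359, 0.0413]
tcp_rot: [0.788, 0.616, -0.001, -0.001]
force: [-0.5, -0.2, 0.4]
width: 0.0852
grasp_force: 0.0
```

View pics/w2.png

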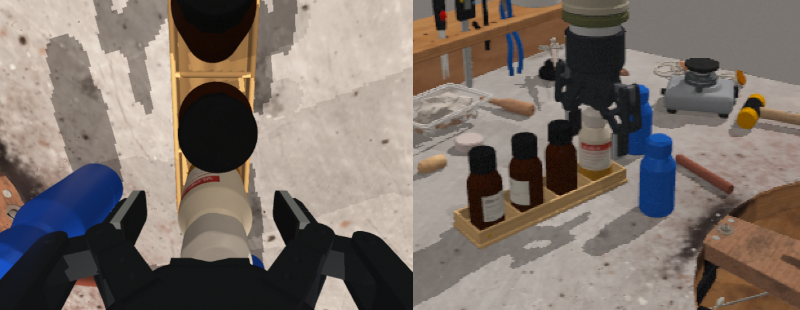

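The left half shows the bottle between the open fingers, a few mm to the right of their middle. The right half shows the neighbours standing clear. I'll nudge 1.5 mm and close.

```bash
python3 -m creep '[{"travel":[0,0.15,0],"roll":0},{"travel":[0,0,0],"roll":0}]' 1
python3 -m creep '[{"travel":[0,0,0],"roll":0},{"travel":[0,0,0],"roll":0},{"travel":[0,0,0],"roll":0},{"travel":[0,0,0],"roll":0},{"travel":[0,0,0],"roll":0},{"travel":[0,0,0],"roll":0},{"travel":[0,0,0],"roll":0},{"travel":[0,0,0],"roll":0},{"travel":[0,0,0],"roll":0},{"travel":[0,0,0],"roll":0}]' 0
python3 -m creep '[{"travel":[0,0,0],"roll":0},{"travel":[0,0,0],"roll":0},{"travel":[0,0,0],"roll":0},{"travel":[0,0,0],"roll":0}]'
```

```text
clock: 3.08
tcp_pos: [0.5192, 0.0346, 0.0443]
tcp_rot: [0.788, 0.616, 0.001, 0.0]
force: [-0.5, 0.4, 0.8]
width: 0.0853
grasp_force: 0.0
clock: 3.92
tcp_pos: [0.5186, 0.0341, 0.0439]
tcp_rot: [0.788, 0.615, 0.0, 0.0]
force: [-0.9, 0.3, 7.6]
width: 0.0438
grasp_force: 60.1
clock: 4.25
tcp_pos: [0.5186, 0.0341, 0.0439]
tcp_rot: [0.788, 0.615, 0.0, 0.0]
force: [-0.9, 0.2, 7.2]
width: 0.0434
grasp_force: 60.1
```

```bash
python3 -m creep '[{"travel":[0,0,-0.5],"roll":0},{"travel":[0,0,-1],"roll":0},{"travel":[0,0,-1.5],"roll":0},{"travel":[0,0,-2],"roll":0},{"travel":[0,0,-2],"roll":0},{"travel":[0,0,-2],"roll":0},{"travel":[0,0,-2],"roll":0},{"travel":[0,0,-2],"roll":0},{"travel":[0,0,-1],"roll":0},{"travel":[0,0,0],"roll":0}]'
python3 - <<'E'
from h import *
a=cams.read_camera("scene");print(sensors.sense()["force"],sensors.sense()["moment"],sensors.sense()["tcp_pos"])
cv2.imwrite("pics/s3.png",np.hstack([cams.read_camera("wrist"),cv2.resize(a[100:400,150:450],(480,480))])[:, :1120][::1])
x=cv2.imread("pics/s3.png");cv2.imwrite("pics/s3.png",cv2.resize(x,(800,343)))
plan([.518,-.287,.184],-.25,12)
E
```

```text
clock: 5.08
tcp_pos: [0.5194, 0.0341, 0.1856]
tcp_rot: [0.788, 0.615, 0.002, 0.001]
force: [0.5, -0.2, -1.5]
width: 0.0442
grasp_force: 61.2
[ 0.10050179  0.66327247 -1.65531785] [-0.03404138  0.02110273  0.06267111] [0.51879651 0.03430996 0.1842111 ]
[-2.6, 0.65, -0.01] 0.0005
[-2.6, 0.65, -0.01] 0.0005
[-2.6, 0.65, -0.01] 0.0005
[-2.6, 0.65, -0.01] 0.0005
[-2.6, 0.65, -0.01] 0.0005
[-2.6, 0.65, -0.01] 0.0005
[-2.6, 0.65, -0.01] 0.0005
[-2.6, 0.65, -0.01] 0.0005
[-2.6, 0.66, -0.01] 0.0005
[-2.6, 0.66, -0.01] 0.0005
[-2.6, 0.66, -0.01] 0.0005
[-2.6, 0.66, -0.01] 0.0005
```

View pics/s3.png

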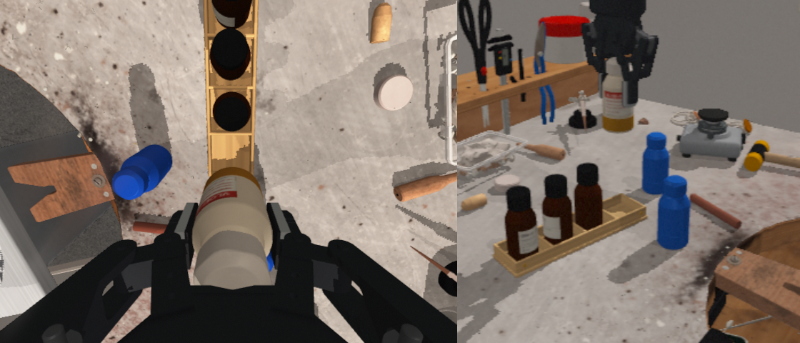

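The bottle is held upright (weight about 1.6 N) and its bay is empty. The amber bottles at right-half (519,220), (557,205) and (589,195) still stand. Next I carry it over the pad.

```bash
python3 -m creep '[{"travel":[-1.2,0.3,0],"roll":0},{"travel":[-2.4,0.6,0],"roll":0},{"travel":[-3,0.75,0],"roll":0},{"travel":[-3,0.75,0],"roll":0},{"travel":[-3,0.75,0],"roll":0},{"travel":[-3,0.75,0],"roll":0},{"travel":[-3,0.75,0],"roll":0},{"travel":[-3,0.75,0],"roll":0},{"travel":[-3,0.75,0],"roll":0},{"travel":[-3,0.75,0],"roll":0}]'
python3 -m creep '[{"travel":[-2,0.5,0],"roll":0},{"travel":[-0.6,0.2,0],"roll":0},{"travel":[0,0,0],"roll":0},{"travel":[0,0,0],"roll":0}]'
python3 - <<'E'
from h import *
a=cams.read_camera("scene");b=cams.read_camera("wrist");s=sensors.sense();print(s["force"],s["tcp_pos"])
cv2.imwrite("pics/s4.png",cv2.resize(np.hstack([b,cv2.resize(a[100:260,300:460],(480,480),interpolation=cv2.INTER_CUBIC)]),(800,343)))
plan([.518,-.287,.184],-.246,1)
E
```

```text
clock: 6.02
tcp_pos: [0.5171, -0.2528, 0.1818]
tcp_rot: [0.788, 0.615, -0.001, -0.001]
force: [0.2, 0.4, -2.3]
width: 0.0436
grasp_force: 61.2
clock: 6.35
tcp_pos: [0.5181, -0.2771, 0.1822]
tcp_rot: [0.788, 0.615, -0.0, -0.001]
force: [-0.3, 0.9, -2.0]
width: 0.0437
grasp_force: 61.2
[-0.76428348  0.66223217 -1.13907452] [ 0.51877254 -0.27584715  0.18259545]
[-1.1, 0.19, -0.14] 0.0025
```

View pics/s4.png

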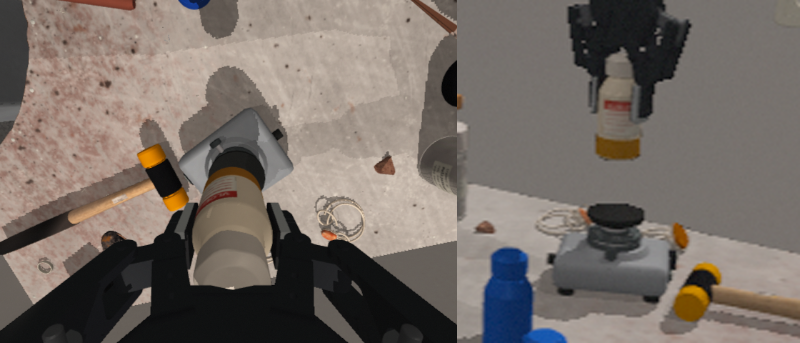

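The wrist view shows the bottle over the mixer with the pad's far edge visible at (240,155). The scene crop shows the bottle at (618,155) hanging above the pad at (615,217). I'll measure the remaining offset.

Run:
```python
from h import *
a=cams.read_camera("scene");c=cams.calibration("scene");ct=cams.calibration("top");s=sensors.sense();h=cv2.cvtColor(a,cv2.COLOR_BGR2HSV)
def span(m,v0,v1,u0,u1):
    for v in range(v0,v1):
        u=np.where(m[v,u0:u1])[0]
        if len(u)>4: print(v,u.min()+u0,u.max()+u0,(u.min()+u.max())/2+u0)
dark=(h[...,2]<70); print("pad");span(dark,193,210,350,400)
amb=cv2.inRange(h,(10,90,60),(30,255,255))>0; print("bottle");span(amb,160,180,350,405)
for z in(.08,.09,.1): print(z,proj(c,[*onz(ct,447,234.1,z)[:2],z]))
print(s["tcp_pos"],proj(c,[*s["tcp_pos"][:2],s["tcp_pos"][2]-.038]))
```

```text
pad
195 365 379 372.0
196 362 382 372.0
197 361 385 373.0
198 361 386 373.5
199 361 386 373.5
200 361 386 373.5
201 362 386 374.0
202 362 386 374.0
203 363 385 374.0
204 365 384 374.5
205 365 382 373.5
206 362 380 371.0
207 361 380 370.5
208 361 380 370.5
209 361 379 370.0
bottle
164 365 384 374.5
165 365 384 374.5
166 365 384 374.5
167 365 384 374.5
168 364 384 374.0
169 364 384 374.0
170 364 384 374.0
171 365 383 374.0
172 365 383 374.0
173 369 382 375.5
0.08 [374.10886111 198.96668515]
0.09 [374.26909275 195.09182364]
0.1 [374.43127666 191.16975092]
[ 0.51900626 -0.2757708   0.18283601] [373.36365891 172.19487601]
```

```bash
python3 -m creep '[{"travel":[-0.7,0.15,0],"roll":0},{"travel":[-0.6,0.15,0],"roll":0},{"travel":[0,0,1],"roll":0},{"travel":[0,0,1.2],"roll":0},{"travel":[0,0,1],"roll":0},{"travel":[0,0,0],"roll":0}]'
python3 -m creep '[{"travel":[0,0,0.5],"roll":0},{"travel":[0,0,0.5],"roll":0},{"travel":[0,0,0],"roll":0}]'
python3 -m creep '[{"travel":[0,0,0.4],"roll":0},{"travel":[0,0,0.3],"roll":0},{"travel":[0,0,0],"roll":0}]'
```

```text
clock: 7.0
tcp_pos: [0.5175, -0.2897, 0.1485]
tcp_rot: [0.788, 0.616, -0.001, -0.002]
force: [-0.5, 1.3, -1.6]
width: 0.0441
grasp_force: 61.3
clock: 7.25
tcp_pos: [0.5184, -0.2904, 0.1404]
tcp_rot: [0.788, 0.615, -0.0, -0.0]
force: [0.6, 0.4, -1.3]
width: 0.044
grasp_force: 61.3
clock: 7.5
tcp_pos: [0.5186, -0.2906, 0.1339]
tcp_rot: [0.788, 0.615, -0.0, -0.0]
force: [0.2, -0.6, -0.9]
width: 0.0439
grasp_force: 61.3
```

```bash
for i in 1 ; do python3 -m creep '[{"travel":[0,0,0.3],"roll":0},{"travel":[0,0,0.3],"roll":0},{"travel":[0,0,0],"roll":0}]' | grep -E "tcp_pos|force: \["; done
python3 -m creep '[{"travel":[0,0,0.25],"roll":0},{"travel":[0,0,0],"roll":0}]'| grep -E "tcp_pos|force: \["
python3 -m creep '[{"travel":[0,0,0.25],"roll":0},{"travel":[0,0,0],"roll":0}]'| grep -E "tcp_pos|force: \["
```

```text
tcp_pos: [0.5186, -0.2905, 0.1278]
force: [0.7, 0.2, -1.1]
tcp_pos: [0.5186, -0.2906, 0.1255]
force: [0.1, 0.2, -1.9]
tcp_pos: [0.5186, -0.2907, 0.123]
force: [-0.4, -0.1, -1.4]
```

```bash
python3 -m creep '[{"travel":[0,0,0.2],"roll":0},{"travel":[0,0,0],"roll":0}]'| grep -E "tcp_pos|force: \["
python3 -m creep '[{"travel":[0,0,0.2],"roll":0},{"travel":[0,0,0],"roll":0}]'| grep -E "tcp_pos|force: \["
python3 -m creep '[{"travel":[0,0,0.2],"roll":0},{"travel":[0,0,0],"roll":0}]'| grep -E "tcp_pos|force: \["
```

```text
tcp_pos: [0.5187, -0.2906, 0.121]
force: [0.5, -0.7, -2.1]
tcp_pos: [0.5189, -0.2908, 0.1192]
force: [0.3, 0.4, 1.7]
tcp_pos: [0.5189, -0.2908, 0.1173]
force: [-0.4, 0.6, 3.5]
```

Contact was at TCP z ≈ 0.120, so the pad's top is about 82 mm up, which agrees with the views. Next I press in small steps.

```bash
python3 -m creep '[{"travel":[0,0,0.2],"roll":0},{"travel":[0,0,0.2],"roll":0},{"travel":[0,0,0],"roll":0}]'| grep -E "tcp_pos|force: \["
python3 -m creep '[{"travel":[0,0,0.2],"roll":0},{"travel":[0,0,0.1],"roll":0},{"travel":[0,0,0],"roll":0}]'| grep -E "tcp_pos|force: \["
python3 -m creep '[{"travel":[0,0,0.1],"roll":0},{"travel":[0,0,0],"roll":0}]'| grep -E "tcp_pos|force: \["
```

```text
tcp_pos: [0.5188, -0.2909, 0.1132]
force: [-0.3, 0.1, 3.8]
tcp_pos: [0.5189, -0.2908, 0.1103]
force: [-0.7, -0.1, 7.0]
tcp_pos: [0.5188, -0.2908, 0.1094]
force: [-1.0, 1.2, 6.3]
```

```bash
python3 -m creep '[{"travel":[0,0,0.1],"roll":0},{"travel":[0,0,0],"roll":0}]'| grep -E "tcp_pos|force: \["
python3 -m creep '[{"travel":[0,0,0.1],"roll":0},{"travel":[0,0,0],"roll":0}]'| grep -E "tcp_pos|force: \["
python3 -m creep '[{"travel":[0,0,0.05],"roll":0},{"travel":[0,0,0],"roll":0}]'| grep -E "tcp_pos|force: \["
```

```text
tcp_pos: [0.5189, -0.2908, 0.1085]
force: [-0.5, 1.2, 6.8]
tcp_pos: [0.5189, -0.2908, 0.1075]
force: [-0.4, 1.1, 7.3]
tcp_pos: [0.5189, -0.2909, 0.1071]
force: [-1.4, -0.7, 8.4]
```

```bash
python3 -m creep '[{"travel":[0,0,0.05],"roll":0},{"travel":[0,0,0],"roll":0}]'| grep -E "tcp_pos|force: \["
python3 -m creep '[{"travel":[0,0,0.05],"roll":0},{"travel":[0,0,0],"roll":0}]'| grep -E "tcp_pos|force: \["
python3 -m creep '[{"travel":[0,0,0.03],"roll":0},{"travel":[0,0,0],"roll":0},{"travel":[0,0,0],"roll":0}]'| grep -E "tcp_pos|force: \["
```

```text
tcp_pos: [0.5188, -0.2909, 0.1068]
force: [-2.5, 0.1, 10.3]
tcp_pos: [0.5189, -0.2909, 0.1066]
force: [-1.4, 0.6, 12.8]
tcp_pos: [0.5189, -0.2909, 0.1065]
force: [-3.2, 1.0, 14.1]
```

The force now climbs steeply (about 15 N), so the pad is on its stop. I hold for over 2 s and take a look meanwhile.

```bash
for i in 1 2 3; do python3 -m creep '[{"travel":[0,0,0],"roll":0},{"travel":[0,0,0],"roll":0},{"travel":[0,0,0],"roll":0},{"travel":[0,0,0],"roll":0},{"travel":[0,0,0],"roll":0},{"travel":[0,0,0],"roll":0},{"travel":[0,0,0],"roll":0},{"travel":[0,0,0],"roll":0},{"travel":[0,0,0],"roll":0},{"travel":[0,0,0],"roll":0}]'| grep -E "clock|tcp_pos|force: \["; done
python3 - <<'E'
from h import *
a=cams.read_camera("scene");b=cams.read_camera("top")
cv2.imwrite("pics/s5.png",np.hstack([cv2.resize(a[150:250,325:425],(400,400),interpolation=cv2.INTER_CUBIC),cv2.resize(b[185:285,395:495],(400,400),interpolation=cv2.INTER_CUBIC)]))
E
```

```text
clock: 11.17
tcp_pos: [0.5189, -0.2909, 0.1064]
force: [-1.6, 1.3, 14.3]
clock: 12.0
tcp_pos: [0.5189, -0.2909, 0.1064]
force: [-3.5, 1.9, 14.2]
clock: 12.83
tcp_pos: [0.5189, -0.2909, 0.1065]
force: [-3.3, 1.6, 14.1]
```

View pics/s5.png

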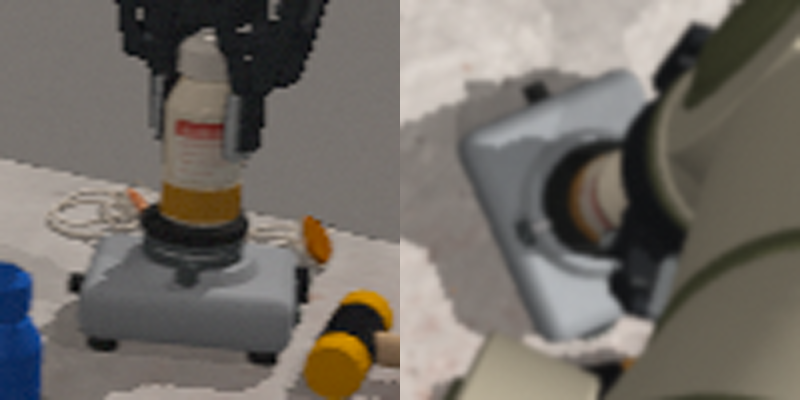

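In both views the bottle stands upright on the lowered pad, about 4–5 mm off centre (bottle axis 201 against pad 195 in the left crop), within the 12 mm allowed. The hold lasted over 2.5 s, so I lift off and return.

```bash
python3 -m creep '[{"travel":[0,0,-0.3],"roll":0},{"travel":[0,0,-0.5],"roll":0},{"travel":[0,0,-0.7],"roll":0},{"travel":[0,0,-1],"roll":0},{"travel":[0,0,-1.5],"roll":0},{"travel":[0,0,-1.5],"roll":0},{"travel":[0,0,-1.5],"roll":0},{"travel":[0,0,-0.8],"roll":0},{"travel":[0,0,0],"roll":0},{"travel":[0,0,0],"roll":0}]'
python3 -c "
from h import *
s=sensors.sense();print(s['tcp_pos'],s['force'],s['moment'])
plan([.5186,.0341,.184],2*np.arctan2(.615,.788)*-1+np.pi/2 if 0 else -.248,1)
plan([.5186,.0341,.184],-.248,12,1)"
```

```text
clock: 13.77
tcp_pos: [0.5187, -0.2905, 0.1836]
tcp_rot: [0.788, 0.616, 0.0, 0.0]
force: [1.2, -0.2, -1.5]
width: 0.0438
grasp_force: 61.4
[ 0.51872718 -0.29048634  0.18359657] [ 1.21009371 -0.17618423 -1.45484997] [-0.01763318 -0.06650079 -0.01184659]
[31.49, -7.87, -0.04] 0.0034
[2.62, -0.66, -0.0] 0.0003
```

```bash
python3 -m creep '[{"travel":[1.2,-0.3,0],"roll":0},{"travel":[2.4,-0.6,0],"roll":0},{"travel":[3,-0.75,0],"roll":0},{"travel":[3,-0.75,0],"roll":0},{"travel":[3,-0.75,0],"roll":0},{"travel":[3,-0.75,0],"roll":0},{"travel":[3,-0.75,0],"roll":0},{"travel":[3,-0.75,0],"roll":0},{"travel":[3,-0.75,0],"roll":0},{"travel":[3,-0.75,0],"roll":0}]'
python3 -m creep '[{"travel":[2,-0.5,0],"roll":0},{"travel":[0.9,-0.2,0],"roll":0},{"travel":[0,0,0],"roll":0},{"travel":[0,0,0],"roll":0},{"travel":[0,0,0],"roll":0}]'
python3 - <<'E'
from h import *
a=cams.read_camera("scene");b=cams.read_camera("wrist");s=sensors.sense();print(s["force"],s["tcp_pos"])
cv2.imwrite("pics/s6.png",cv2.resize(np.hstack([b,cv2.resize(a[120:340,180:400],(480,480),interpolation=cv2.INTER_CUBIC)]),(800,343)))
plan([.5186,.0341,.0439],-.248,1)
E
```

```text
clock: 14.6
tcp_pos: [0.5175, -0.0039, 0.1826]
tcp_rot: [0.788, 0.616, -0.001, -0.001]
force: [0.2, 0.2, -1.7]
width: 0.0438
grasp_force: 61.4
clock: 15.02
tcp_pos: [0.5187, 0.0222, 0.1833]
tcp_rot: [0.789, 0.615, -0.0, 0.0]
force: [-0.2, 0.3, -1.4]
width: 0.0444
grasp_force: 61.4
[-0.8943326   0.77257774 -0.54753679] [0.51886823 0.02199695 0.18346558]
[1.17, -0.32, 13.96] 0.0006
```

View pics/s6.png

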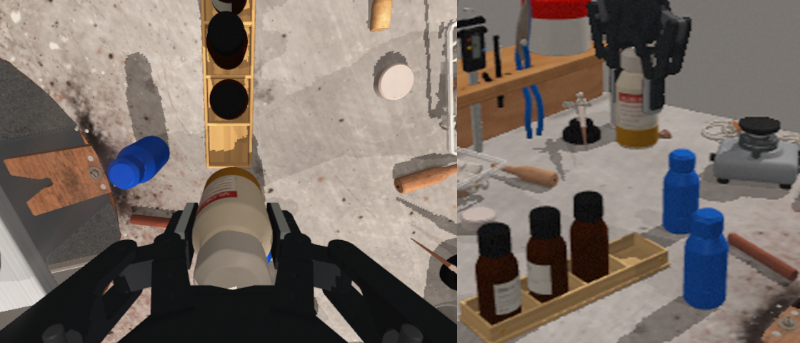

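The bottle sits in the grip exactly as before (axis at about (233,255) in the wrist view), and the empty bay is at (229,145). I am 12 mm short, so I correct that and then descend to just above the rack.

```bash
python3 -m creep '[{"travel":[0.7,-0.2,0],"roll":0},{"travel":[0.5,-0.1,0],"roll":0},{"travel":[0,0,1.5],"roll":0},{"travel":[0,0,2],"roll":0},{"travel":[0,0,2],"roll":0},{"travel":[0,0,2],"roll":0},{"travel":[0,0,2],"roll":0},{"travel":[0,0,1.5],"roll":0},{"travel":[0,0,0],"roll":0},{"travel":[0,0,0],"roll":0}]'
python3 -c "
from h import *
plan([.5186,.0341,.0439],-.246,1)"
```

```text
clock: 15.95
tcp_pos: [0.5187, 0.0359, 0.0731]
tcp_rot: [0.788, 0.615, -0.001, -0.0]
force: [0.4, 0.0, -0.1]
width: 0.0442
grasp_force: 61.4
[-0.18, 0.04, 2.92] 0.0006
```

```bash
python3 -m creep '[{"travel":[-0.15,0.05,0],"roll":0},{"travel":[0,0,0.6],"roll":0},{"travel":[0,0,0.6],"roll":0},{"travel":[0,0,0],"roll":0}]'| grep -E "tcp_pos|force: \["
python3 -m creep '[{"travel":[0,0,0.5],"roll":0},{"travel":[0,0,0.5],"roll":0},{"travel":[0,0,0.3],"roll":0},{"travel":[0,0,0],"roll":0}]'| grep -E "tcp_pos|force: \["
```

```text
tcp_pos: [0.519, 0.0346, 0.0611]
force: [0.3, 0.8, -0.8]
tcp_pos: [0.5188, 0.0344, 0.0478]
force: [-0.3, 0.4, -2.2]
```

```bash
python3 -m creep '[{"travel":[0,0,0.2],"roll":0},{"travel":[0,0,0.1],"roll":0},{"travel":[0,0,0],"roll":0}]'| grep -E "tcp_pos|force: \["
python3 -m creep '[{"travel":[0,0,0.1],"roll":0},{"travel":[0,0,0],"roll":0}]'| grep -E "tcp_pos|force: \["
```

```text
tcp_pos: [0.5191, 0.0344, 0.0453]
force: [0.5, -0.2, -1.1]
tcp_pos: [0.5191, 0.0344, 0.0445]
force: [0.2, 0.1, -1.3]
```

```bash
python3 -m creep '[{"travel":[0,0,0.05],"roll":0},{"travel":[0,0,0],"roll":0}]'| grep -E "tcp_pos|force: \["
python3 -m creep '[{"travel":[0,0,0.05],"roll":0},{"travel":[0,0,0],"roll":0}]'| grep -E "tcp_pos|force: \["
```

```text
tcp_pos: [0.5191, 0.0344, 0.044]
force: [0.7, -0.7, -0.7]
tcp_pos: [0.5192, 0.0344, 0.0439]
force: [-1.3, 1.3, 4.0]
```

Floor contact. I release, then rise slowly and straight up.

```bash
python3 -m creep '[{"travel":[0,0,0],"roll":0},{"travel":[0,0,0],"roll":0},{"travel":[0,0,0],"roll":0},{"travel":[0,0,0],"roll":0},{"travel":[0,0,0],"roll":0},{"travel":[0,0,0],"roll":0},{"travel":[0,0,0],"roll":0},{"travel":[0,0,0],"roll":0},{"travel":[0,0,0],"roll":0},{"travel":[0,0,0],"roll":0}]' 1
python3 -m creep '[{"travel":[0,0,-0.5],"roll":0},{"travel":[0,0,-1],"roll":0},{"travel":[0,0,-2],"roll":0},{"travel":[0,0,-2],"roll":0},{"travel":[0,0,-2],"roll":0},{"travel":[0,0,-2],"roll":0},{"travel":[0,0,-2],"roll":0},{"travel":[0,0,-2],"roll":0},{"travel":[0,0,-1],"roll":0},{"travel":[0,0,0],"roll":0}]'
python3 - <<'E'
from h import *
a=cams.read_camera("scene");b=cams.read_camera("wrist");c=cams.calibration("wrist")
cv2.imwrite("pics/s7.png",cv2.resize(np.hstack([b,cv2.resize(a[120:340,180:400],(480,480),interpolation=cv2.INTER_CUBIC)]),(800,343)))
E
```

```text
clock: 18.2
tcp_pos: [0.5191, 0.0344, 0.0435]
tcp_rot: [0.788, 0.615, -0.0, -0.0]
force: [0.4, -0.6, -0.2]
width: 0.0849
grasp_force: 0.0
clock: 19.03
tcp_pos: [0.5201, 0.0345, 0.191]
tcp_rot: [0.788, 0.615, 0.002, 0.001]
force: [-0.5, 0.0, -0.6]
width: 0.0857
grasp_force: 0.0
```

View pics/s7.png

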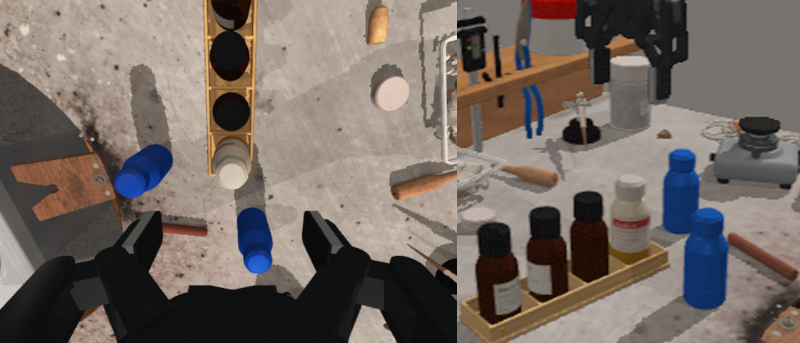

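The flux bottle stands upright in its bay (scene crop (631,220)). The amber bottles are undisturbed, the pad is up at (760,125), and the gripper is clear of everything.

```bash
python3 -c "
from rig import ticket
print(ticket.job_done())"
```

```text
the job is handed in; nothing more can be done
None
```

The job is handed in (no verdict was shown): the flux bottle held the pad on its stop at about 15 N for over 2.5 s, 4–5 mm off centre, and now stands released and upright in its bay with the three amber bottles still upright in theirs.

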